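# Get the reference jar out from behind the sample pots and onto the balance

## Task

The red-lidded reference jar in the rack is hemmed in by three sample pots (blue, yellow and green lids) that leave no room to grip it. Set all three pots upright on the white tray, then put the jar upright in the middle of the balance pan, and only then put each pot back upright on the very circle of the rack where it stood. Do not push or tip the amber vial in the rack or the white dish on the bench.

Things in the scene. Friction and masses are not known exactly. Their poses are not given: they have to be found in the camera images.
- pot_blue: sample pot: upright grey cylinder 56 mm in diameter, blue lid with a round blue knob 24 mm in diameter to grip it by (lid top 76 mm, knob top 100 mm above the underside). About 0.22 kg, loose. Origin: centre of the underside, z up along its axis. Starts on one of the rack's three black circles (which one varies)
- pot_yellow: sample pot: upright grey cylinder 56 mm in diameter, yellow lid with a round yellow knob 24 mm in diameter to grip it by (lid top 76 mm, knob top 100 mm above the underside). About 0.22 kg, loose. Origin: centre of the underside, z up along its axis. Starts on one of the rack's three black circles (which one varies)
- pot_green: sample pot: upright grey cylinder 56 mm in diameter, green lid with a round green knob 24 mm in diameter to grip it by (lid top 76 mm, knob top 100 mm above the underside). About 0.22 kg, loose. Origin: centre of the underside, z up along its axis. Starts on one of the rack's three black circles (which one varies)
- jar: reference jar: squat white cylinder with a red lid of the same width, 50 mm in diameter, 42 mm tall, smooth straight sides, about 0.18 kg, loose. Origin: centre of the underside, z up along its axis. It stands on the rack at rack x +35 mm, y 0, on a white circle
- rack: fixed aluminium plate 150 (x) by 190 (y) mm, 6 mm thick, its only wall along the far (+x) edge, 36 mm tall, inner face at x +69 mm. Origin: centre of the underside, on the bench; x points to the wall. Pots stand on black 62 mm circles: front (x -27, y 0), left (+35, +62), right (+35, -62 mm), standing surface 6 mm above the origin, 9 mm clear of the jar
- tray: fixed white parking tray, 260 (x) by 100 (y) mm outside, walls and floor 5 mm, rim 14 mm above the bench; empty at the start, holds the three pots in one row along its x. Origin: centre of the underside, on the bench (standing surface 5 mm above it). Left or right of the rack
- balance: fixed cream laboratory balance, housing 220 (x, from -135 to +85) by 160 (y) by 40 mm, with a rigid round steel pan 116 mm in diameter, a red ring 56 mm across marking its middle. Origin: on the pan's axis at bench height; pan top 55 mm above it. On the other side of the rack from the tray
- vial: bystander, leave alone: small amber glass vial with a black cap, 26 mm in diameter, 45 mm tall, standing loose on the rack's front left corner (about rack x -50, y +72 mm). Origin: centre of its underside
- dish: bystander, leave alone: shallow white dish, 72 mm in diameter, 18 mm tall, loose on the bench between the robot and the rack. Origin: centre of its underside
Mind the look-alikes: they are no part of the job. Leave any pink look-alike of the pot_green alone.

How it is judged:
By the outcome, as a careful person would: the job done as asked, in the order asked, and still so for the second after the job is handed in, with the robot touching nothing.
It also fails if it takes over 144 s, if anything falls off the work surface, if the arm or the gripper's body presses on something with over 40 N, if the wrist force passes 120 N, or if a joint passes its speed limit or range.

## Robot

A 6-joint arm with a two-finger parallel gripper is mounted at the origin on the work surface. World frame = base frame: x ahead of the robot, y to its left, z up, the work surface at z = 0. Lengths are in mm, angles in rad, forces in N, time in s.
With the tool pointing down it reaches from about 250 to 800 mm from the base axis. Payload 3.9 kg.
Tool frame: the origin (TCP) lies midway between the tips of the shut fingers; the grasp point (between the pads) lies 19 mm behind it; z points along the fingers, y is the line along which they close (so a half turn about z gives the same grasp; the last joint's range is limited). The gripper opens to 85 mm and grips with 20 to 120 N. Pads are 22 mm wide; open, the fingers measure 114 mm over their backs; the gripper's body (76 mm by 85 mm) begins 54 mm behind the grasp point. The pads swing forward as they close: fully open they stand 13 mm farther back than shut.
Start: joints at [1.196, 0.26, -0.138, 1.173, 0, 1.571], TCP at [192.19, 488.547, 231.304] pointing down, gripper open.
Joint ranges: [-2.78, 2.78], [-0.83, 1.72], [-1.28, 1.37], [-1.9, 2.12], [-1.57, 1.48], [-3.14, 3.14]. Speed limits (rad/s): [2.57, 2.57, 3.14, 3.14, 3.14, 3.14].

## Interface

Orientations are given as [roll, pitch, yaw] about the fixed x, y, z axes, in that order (R = Rz(yaw) Ry(pitch) Rx(roll)).
In Python, from rig import manip gives the robot as it stands.
- The arm moves only by the shell command python3 -m pendant 'ROWS'. ROWS is JSON, one flat list of numbers, 7 for each row, row after row: the shift along the tool's x, y, z each as a share of 300 mm, from -1 to 1, then the turn, a rotation vector about the tool's x, y, z each as a share of 45 degrees, from -1 to 1, then the opening, from 0 (shut) to 1 (fully open). In form: [tx, ty, tz, ax, ay, az, fingers, tx, ty, tz, ax, ay, az, fingers, ...]. A call has 1 to 20 rows; each row shifts and turns the commanded pose from where the row before left it, along the tool's axes as they then stand; what a row does not reach is not made up. A row lasts 1/12 s, in which the tool goes at most 41.7 mm and 7.16 degrees, less where a joint would pass 70% of its speed; a pose out of reach is approached as far as the arm can. A call with a number of a shift or a turn outside -1 to 1 is refused whole. A call with a gripper value outside its range is refused whole. The fingers move at their own pace and stop on an object; the grip force is fixed at half the most. Time passes only in rows, so rows that do not move let the fingers close. It gives the time, the measured TCP pose, the force, the opening and the grip force at its end, in the units of the state.
- manip.state(): the state, without advancing time (a new reading comes with each control period).
- manip.capture(name): name is "scene" or "top"; returns a dict with "pixels" (420x560x3 uint8, red, green, blue), "fx", "fy", "cx", "cy" (pixels), "position" and "rotation" of the camera in the world. Camera axes: x right, y down, z forward; pixel columns grow to the right and rows downward; lengths in mm; the calibration is good to about 2 mm. A picture is of the moment at which its call begins. There is no depth.
- manip.sign_off(): hands the job in; it is judged then, once.
The state is a dict: "time": time; "joint_positions": joint angles; "dq": joint speeds; "joint_torque": joint torques, N m; "position": TCP position; "tool_rot": TCP orientation; "contact_force": force on the tool from outside, world axes, zero at the start; "torque": the same for the moment, N m; "width": opening from 0.0 (shut) to 1.0 (fully open); "grip_force": force on a finger pad.
Only numpy, scipy, OpenCV 4.12 (cv2) and the standard library are available. Lean on these libraries where they do the work, as an engineer would, in place of code of your own. Each camera call takes 0.05 s, during which the arm holds its last target. There are 200 camera calls.

## Working session

There is one attempt and no reset: what is moved stays moved. The work goes in short steps, Python scripts to look and compute and a shell command to move; the robot and the scene stay as the last step left them, time stands still between calls to the robot, and variables do not carry over. Pictures are saved under pics/ and viewed, at most 14 in all, crops included, and the job is handed in when it is done.

```bash
ls; mkdir -p pics
python3 - <<'E'
from rig import manip
import cv2
s=manip.state();print(s)
for n in("scene","top"):
    c=manip.capture(n);cv2.imwrite(f"pics/{n}0.png",c["pixels"][:,:,::-1])
    print(n,c["fx"],c["fy"],c["cx"],c["cy"],c["position"],c["rotation"])
E
```

```text
pics
{'time': 0.0, 'joint_positions': array([ 1.19601835e+00,  2.60639671e-01, -1.39399807e-01,  1.17273118e+00,
       -6.50073483e-06,  1.57082282e+00]), 'dq': array([ 2.29641815e-05, -1.25087225e-03,  3.23479442e-05, -1.20038875e-03,
        3.19626521e-04, -2.86583527e-04]), 'joint_torque': array([-7.91021757e-04, -4.05687475e+01,  2.53919649e+01,  1.88207586e-02,
        1.39841291e-04, -5.23028234e-06]), 'position': array([191.92625245, 487.896706  , 230.47655923]), 'tool_rot': array([-3.13961833e+00,  6.55302557e-06,  2.76678819e+00]), 'contact_force': array([-0.02231649,  0.01044968, -0.45318056]), 'torque': array([ 0.04296733, -0.00434762,  0.0548534 ]), 'grip_force': 0.0, 'width': 0.9994723948983747}
scene 406.71782651727926 406.71782651727926 279.0113295600924 204.7690080025667 [1138.52004515  311.05413517  494.77352452] [-2.19223693 -0.01134781  2.09700335]
top 541.6144085103748 541.6144085103748 282.4895452334566 208.93263402839986 [ 464.77152107    7.56538079 1154.65093029] [-3.04270935e+00  2.62084127e-03 -1.55135720e+00]
```

View pics/top0.png

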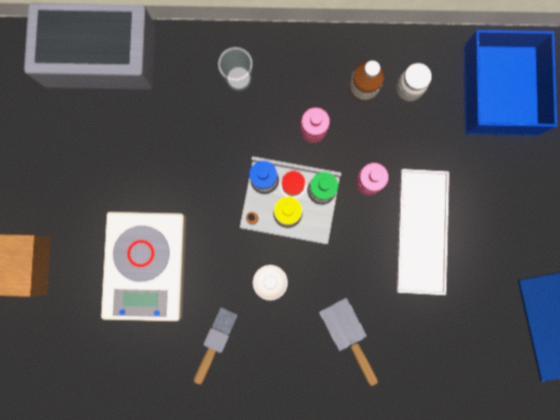

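View pics/scene0.png

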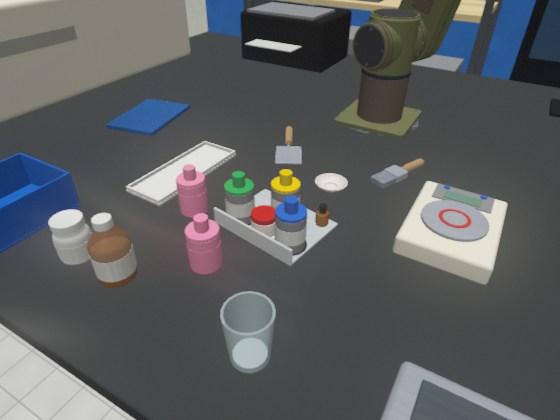

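The top view shows the rack at (290,200), with blue on the left circle (263,176), yellow in front (288,210), green on the right (323,187) and the jar at (293,183). The tray is at (424,231), the balance ring at (141,253), the vial at (252,218), the dish at (270,283), and pink look-alikes at (315,122) and (373,178). The scene view agrees. I'll measure next.

```bash
cat > h.py <<'E'
import numpy as np, cv2
from rig import manip
from scipy.spatial.transform import Rotation as R
def ray(c,u,v,z):
    d=R.from_euler('xyz',c["rotation"]).apply([(u-c["cx"])/c["fx"],(v-c["cy"])/c["fy"],1.])
    p=np.array(c["position"]); return (p+d*(z-p[2])/d[2])
def proj(c,P):
    q=R.from_euler('xyz',c["rotation"]).inv().apply(np.array(P,float)-c["position"]); return np.array([c["fx"]*q[0]/q[2]+c["cx"],c["fy"]*q[1]/q[2]+c["cy"]])
HUE={'red':(172,8),'yellow':(20,35),'green':(50,80),'blue':(105,125)}
def mask(im,col,roi,smin=120):
    h=cv2.cvtColor(im,cv2.COLOR_RGB2HSV);a,b=HUE[col]
    H=h[...,0];m=((H>=a)|(H<=b)) if a>b else (H>=a)&(H<=b)
    m=m&(h[...,1]>smin)&(h[...,2]>60);k=np.zeros_like(m);x0,y0,x1,y1=roi;k[y0:y1,x0:x1]=1
    return (m&k).astype(np.uint8)
E
python3 - <<'E'
from h import *
c=manip.capture("top");im=c["pixels"]
for n in HUE:
    m=mask(im,n,(235,155,345,245));k,l,s,ce=cv2.connectedComponentsWithStats(m)
    i=1+np.argmax(s[1:,4]);print(n,s[i],ce[i],ray(c,*ce[i],48 if n=='red' else 82).round(1))
m=mask(im,'red',(110,230,175,275),80);k=cv2.findContours(m,0,2)[0];k=max(k,key=cv2.contourArea);e=cv2.fitEllipse(k);print('ring',e,ray(c,*e[0],55).round(1))
def quad(m,z):
    k=max(cv2.findContours(m,0,2)[0],key=cv2.contourArea);h=cv2.convexHull(k)
    r=cv2.minAreaRect(h);print(r)
    P=np.array([ray(c,*p[0],z)[:2] for p in h],np.float32);r=cv2.minAreaRect(P);print('world',r)
g=im.min(2)
m=np.zeros(g.shape,np.uint8);m[150:310,385:460]=g[150:310,385:460]>120
quad(m,14)
cv2.imwrite("pics/crop.png",cv2.resize(im[145:255,225:345,::-1],None,fx=6,fy=5.4,interpolation=cv2.INTER_CUBIC))
E
```

```text
red [282 171  23  24 437] [292.86498856 182.38901602] [629.9  -7.7  48. ]
yellow [274 196  28  29 625] [287.5264 210.3168] [568.5   2.4  82. ]
green [310 173  29  27 575] [323.76869565 185.56521739] [619.6 -69.1  82. ]
blue [249 161  28  27 607] [262.54200988 174.10543657] [640.4  53.8  82. ]
ring ((140.20652770996094, 253.0375518798828), (27.319616317749023, 28.271747589111328), 37.266319274902344) [478.5 298.9  55. ]
((423.25592041015625, 231.55320739746094), (49.553009033203125, 126.00276184082031), 1.7357045412063599)
world ((537.131591796875, -284.4176330566406), (103.91797637939453, 264.2104187011719), 88.02891540527344)
```

View pics/crop.png

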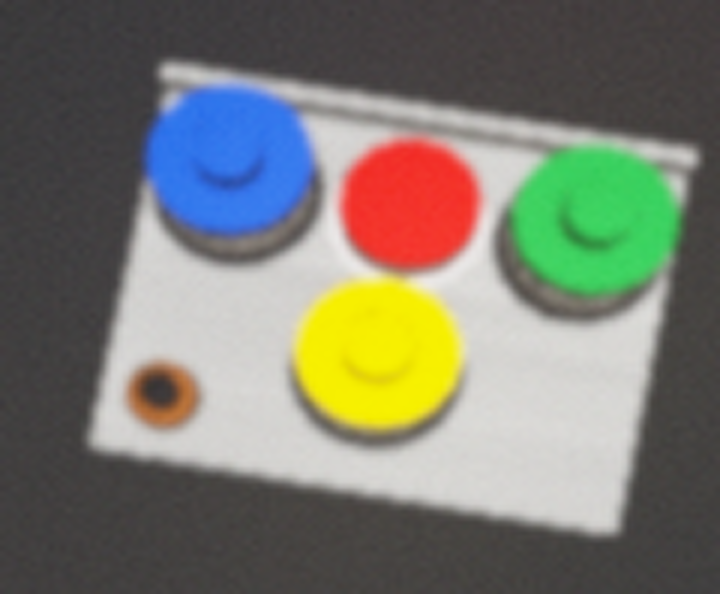

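```bash
cat > d.py <<'E'
import sys
from h import *
T={'jar':(629.9,-7.7),'yellow':(568.7,2.6),'green':(619.6,-69),'blue':(640.4,53.7),'pan':(478.5,298.9),'t1':(617.1,-287.1),'t2':(537.1,-284.4),'t3':(457.1,-281.7)}
def delta(name,z=None):
    s=manip.state();p=s["position"];t=np.array([*T[name],p[2] if z is None else z])
    M=R.from_euler('xyz',[np.pi,0,-0.168])
    d=M.inv().apply(t-p)/300
    e=(R.from_euler('xyz',s["tool_rot"]).inv()*M).as_rotvec()/np.radians(45)
    print(name,'shift',d.round(4),'turn',e.round(4),'pos',p.round(1),'t',round(s["time"],2),'F',np.round(s["contact_force"],1),'w',round(s["width"],3),'g',round(s["grip_force"],1))
if __name__=='__main__':
    for a in sys.argv[1:]:
        n,*z=a.split(':');delta(n,float(z[0]) if z else None)
E
python3 -m pendant '[0,0,0,0,0,0.155,1,0,0,0,0,0,0.155,1,0,0,0,0,0,0.155,1,0,0,0,0,0,0.155,1,0,0,0,0,0,0.155,1,0,0,0,0,0,0.155,1,0,0,0,0,0,0.155,1,0,0,0,0,0,0.155,1,0,0,0,0,0,0.155,1,0,0,0,0,0,0.155,1,0,0,0,0,0,0.155,1,0,0,0,0,0,0.155,1,0,0,0,0,0,0.155,1,0,0,0,0,0,0.155,1,0,0,0,0,0,0.155,1,0,0,0,0,0,0.155,1,0,0,0,0,0,0.155,1,0,0,0,0,0,0.155,1,0,0,0,0,0,0.155,1,0,0,0,0,0,0.155,1]'
python3 -m pendant '[0,0,0,0,0,0.155,1,0,0,0,0,0,0.155,1,0,0,0,0,0,0.155,1,0,0,0,0,0,0.155,1,0,0,0,0,0,0.017,0.7]'
python3 d.py yellow green blue
```

```text
time: 1.82
position: [362.3, 350.2, 231.4]
tool_rot: [-2.965, 0.072, 0.657]
contact_force: [-0.3, 0.6, -0.2]
width: 1.0
grip_force: 0.0
time: 2.23
position: [419.6, 234.5, 231.2]
tool_rot: [-2.897, 0.175, 0.349]
contact_force: [0.1, -0.2, 0.1]
width: 0.881
grip_force: 0.0
yellow shift [0.6192 0.6789 0.    ] turn [-0.2459  0.2971  0.6255] pos [419.6 234.5 231.2] t 2.23 F [ 0.1 -0.2  0.1] w 0.881 g 0.0
green shift [0.8264 0.8859 0.    ] turn [-0.2459  0.2971  0.6255] pos [419.6 234.5 231.2] t 2.23 F [ 0.1 -0.2  0.1] w 0.881 g 0.0
blue shift [0.8264 0.4711 0.    ] turn [-0.2459  0.2971  0.6255] pos [419.6 234.5 231.2] t 2.23 F [ 0.1 -0.2  0.1] w 0.881 g 0.0
```

Joint 6 has hit its end, because its sign is opposite to what I assumed. I'll use the other equivalent yaw, 2.974, and turn back.

```bash
sed -i 's/-0.168\]/2.974]/' d.py; python3 d.py yellow; python3 -c "
from h import *
print(manip.state()['joint_positions'].round(3))"
python3 -m pendant '[0,0,0,0,0,-0.15,0.7]'; python3 d.py yellow
```

```text
yellow shift [-0.6189 -0.6792 -0.    ] turn [-0.4005 -0.3316 -3.3372] pos [419.6 234.5 231.2] t 2.23 F [ 0.1 -0.2  0.1] w 0.881 g 0.0
[ 0.348  0.31  -0.111  1.326  0.244  3.141]
time: 2.32
position: [418.7, 236.8, 231.5]
tool_rot: [-2.877, 0.144, 0.47]
contact_force: [0.3, 1.3, -0.3]
width: 0.75
grip_force: 0.0
yellow shift [-0.6233 -0.6864 -0.    ] turn [-0.3681 -0.3474 -3.182 ] pos [418.7 236.8 231.5] t 2.32 F [ 0.3  1.3 -0.3] w 0.75 g 0.0
```

```bash
python3 -m pendant '[0,0,0,-0.0175,-0.0165,-0.1515,0.7,0,0,0,-0.0175,-0.0165,-0.1515,0.7,0,0,0,-0.0175,-0.0165,-0.1515,0.7,0,0,0,-0.0175,-0.0165,-0.1515,0.7,0,0,0,-0.0175,-0.0165,-0.1515,0.7,0,0,0,-0.0175,-0.0165,-0.1515,0.7,0,0,0,-0.0175,-0.0165,-0.1515,0.7,0,0,0,-0.0175,-0.0165,-0.1515,0.7,0,0,0,-0.0175,-0.0165,-0.1515,0.7,0,0,0,-0.0175,-0.0165,-0.1515,0.7,0,0,0,-0.0175,-0.0165,-0.1515,0.7,0,0,0,-0.0175,-0.0165,-0.1515,0.7,0,0,0,-0.0175,-0.0165,-0.1515,0.7,0,0,0,-0.0175,-0.0165,-0.1515,0.7,0,0,0,-0.0175,-0.0165,-0.1515,0.7,0,0,0,-0.0175,-0.0165,-0.1515,0.7,0,0,0,-0.0175,-0.0165,-0.1515,0.7,0,0,0,-0.0175,-0.0165,-0.1515,0.7,0,0,0,-0.0175,-0.0165,-0.1515,0.7,0,0,0,-0.0175,-0.0165,-0.1515,0.7]';python3 d.py yellow
```

```text
time: 3.98
position: [417.2, 239.4, 231.9]
tool_rot: [-3.128, -0.012, 2.864]
contact_force: [0.1, -0.1, -0.1]
width: 0.703
grip_force: 0.0
yellow shift [-0.6296 -0.6939 -0.    ] turn [-0.016  -0.0159 -0.1395] pos [417.2 239.4 231.9] t 3.98 F [ 0.1 -0.1 -0.1] w 0.703 g 0.0
```

```bash
python3 -m pendant '[0,0,0,-0.016,-0.016,-0.14,0.7,0,0,0,0,0,0,0.7,-0.07,-0.077,0,0,0,0,0.7,-0.07,-0.077,0,0,0,0,0.7,-0.07,-0.077,0,0,0,0,0.7,-0.07,-0.077,0,0,0,0,0.7,-0.07,-0.077,0,0,0,0,0.7,-0.07,-0.077,0,0,0,0,0.7,-0.07,-0.077,0,0,0,0,0.7,-0.07,-0.077,0,0,0,0,0.7,-0.07,-0.077,0,0,0,0,0.7,0,0,0,0,0,0,0.7,0,0,0,0,0,0,0.7,0,0,0,0,0,0,0.7]';python3 d.py yellow:86
```

```text
time: 5.15
position: [567.3, 1.8, 231.7]
tool_rot: [-3.141, -0.002, 2.966]
contact_force: [-0.3, 0.5, -0.3]
width: 0.699
grip_force: 0.0
yellow shift [-0.0041  0.0034  0.4858] turn [-0.0002 -0.0023 -0.0105] pos [567.3   1.8 231.7] t 5.15 F [-0.3  0.5 -0.3] w 0.699 g 0.0
```

```bash
python3 -m pendant '[-0.004,0.0034,0.08,0,-0.002,-0.01,0.7,0,0,0.08,0,0,0,0.7,0,0,0.08,0,0,0,0.7,0,0,0.08,0,0,0,0.7,0,0,0.08,0,0,0,0.7,0,0,0.04,0,0,0,0.7,0,0,0.025,0,0,0,0.7,0,0,0.017,0,0,0,0.7,0,0,0,0,0,0,0.7,0,0,0,0,0,0,0.7]';python3 d.py yellow:86
python3 - <<'E'
from h import *
c=manip.capture("scene");cv2.imwrite("pics/s1.png",cv2.resize(c["pixels"][130:280,180:380,::-1],None,fx=4,fy=4))
E
```

```text
time: 5.98
position: [569.7, 2.6, 88.3]
tool_rot: [-3.141, 0.002, 2.976]
contact_force: [-0.2, 0.3, 1.0]
width: 0.702
grip_force: 0.0
yellow shift [ 0.0031 -0.0006  0.0078] turn [-0.0003  0.003   0.0021] pos [569.7   2.6  88.3] t 5.98 F [-0.2  0.3  1. ] w 0.702 g 0.0
```

View pics/s1.png

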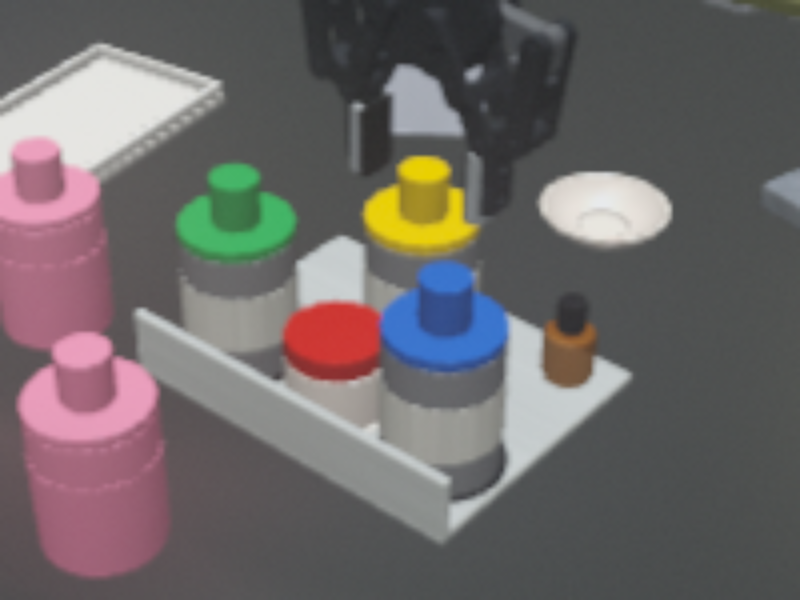

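The crop shows the fingers straddling the yellow knob: tips near (370,172) and (485,218), knob at (424,190). I'll lower slightly and close.

```bash
python3 -m pendant '[0.002,0,0.006,0,0,0,0.7,0,0,0,0,0,0,0.1,0,0,0,0,0,0,0.1,0,0,0,0,0,0,0.1,0,0,0,0,0,0,0.1,0,0,0,0,0,0,0.1,0,0,0,0,0,0,0.1,0,0,0,0,0,0,0.1,0,0,0,0,0,0,0.1]';python3 d.py yellow:86
```

```text
time: 6.78
position: [569.0, 1.9, 86.3]
tool_rot: [-3.141, 0.002, 2.975]
contact_force: [-0.3, -2.1, 5.7]
width: 0.258
grip_force: 58.8
yellow shift [0.0015 0.0022 0.0012] turn [-0.001   0.0031  0.0011] pos [569.    1.9  86.3] t 6.78 F [-0.3 -2.1  5.7] w 0.258 g 58.8
```

```bash
python3 -m pendant '[0,0,-0.01,0,0,0,0.1,0,0,-0.03,0,0,0,0.1,0,0,-0.06,0,0,0,0.1,0,0,-0.08,0,0,0,0.1,0,0,-0.08,0,0,0,0.1,0,0,-0.08,0,0,0,0.1,0,0,-0.06,0,0,0,0.1,0,0,-0.03,0,0,0,0.1,0,0,0,0,0,0,0.1]';python3 d.py t3
```

```text
time: 7.53
position: [569.9, 2.4, 217.0]
tool_rot: [3.141, 0.005, 2.975]
contact_force: [-0.1, -1.0, -2.9]
width: 0.256
grip_force: 59.1
t3 shift [ 0.2126 -0.9966 -0.    ] turn [0.0006 0.0068 0.0016] pos [569.9   2.4 217. ] t 7.53 F [-0.1 -1.  -2.9] w 0.256 g 59.1
```

```bash
python3 -m pendant '[0.0085,-0.04,0,0,0,0,0.1,0.017,-0.08,0,0,0,0,0.1,0.0213,-0.1,0,0,0,0,0.1,0.0213,-0.1,0,0,0,0,0.1,0.0213,-0.1,0,0,0,0,0.1,0.0213,-0.1,0,0,0,0,0.1,0.0213,-0.1,0,0,0,0,0.1,0.0213,-0.1,0,0,0,0,0.1,0.0213,-0.1,0,0,0,0,0.1,0.0213,-0.1,0,0,0,0,0.1,0.0107,-0.05,0,0,0,0,0.1,0.006,-0.027,0,0,0,0,0.1,0,0,0,0,0,0,0.1,0,0,0,0,0,0,0.1]';python3 d.py t3:85
```

```text
time: 8.7
position: [455.3, -281.6, 213.7]
tool_rot: [3.14, -0.0, 2.974]
contact_force: [-0.0, 0.0, -2.1]
width: 0.253
grip_force: 59.3
t3 shift [-0.006   0.0006  0.4291] turn [ 0.0016 -0.0006  0.0005] pos [ 455.3 -281.6  213.7] t 8.7 F [-0.   0.  -2.1] w 0.253 g 59.3
```

```bash
python3 -m pendant '[-0.003,0,0.05,0,0,0,0.1,-0.003,0,0.08,0,0,0,0.1,0,0,0.08,0,0,0,0.1,0,0,0.08,0,0,0,0.1,0,0,0.06,0,0,0,0.1,0,0,0.04,0,0,0,0.1,0,0,0.02,0,0,0,0.1,0,0,0.01,0,0,0,0.1,0,0,0,0,0,0,0.1,0,0,0,0,0,0,0.1]';python3 d.py t3:85
```

```text
time: 9.53
position: [458.8, -282.3, 89.5]
tool_rot: [-3.141, 0.003, 2.976]
contact_force: [0.3, 0.5, -2.3]
width: 0.256
grip_force: 59.3
t3 shift [0.0058 0.0012 0.015 ] turn [-0.0009  0.0032  0.0025] pos [ 458.8 -282.3   89.5] t 9.53 F [ 0.3  0.5 -2.3] w 0.256 g 59.3
```

```bash
python3 -m pendant '[0,0,0.006,0,0,0,0.1,0,0,0.005,0,0,0,0.1,0,0,0.002,0,0,0,0.1,0,0,0,0,0,0,0.1]';python3 d.py t3:85
python3 -m pendant '[0,0,0,0,0,0,0.7,0,0,0,0,0,0,0.7,0,0,0,0,0,0,0.7,0,0,0,0,0,0,0.7,0,0,-0.03,0,0,0,0.7,0,0,-0.06,0,0,0,0.7,0,0,-0.08,0,0,0,0.7,0,0,-0.07,0,0,0,0.7,0,0,-0.03,0,0,0,0.7,0,0,0,0,0,0,0.7]';python3 d.py blue green
```

```text
time: 9.87
position: [458.4, -282.8, 85.5]
tool_rot: [-3.141, 0.003, 2.975]
contact_force: [0.7, -0.3, -1.2]
width: 0.258
grip_force: 59.5
t3 shift [0.0049 0.003  0.0015] turn [-0.0012  0.0032  0.0013] pos [ 458.4 -282.8   85.5] t 9.87 F [ 0.7 -0.3 -1.2] w 0.258 g 59.5
time: 10.7
position: [459.7, -283.5, 168.9]
tool_rot: [-3.139, 0.007, 2.975]
contact_force: [0.1, -0.2, 0.2]
width: 0.703
grip_force: 0.0
blue shift [-0.4064  1.2088  0.    ] turn [-0.0032  0.0086  0.0015] pos [ 459.7 -283.5  168.9] t 10.7 F [ 0.1 -0.2  0.2] w 0.703 g 0.0
green shift [-0.4063  0.794   0.    ] turn [-0.0032  0.0086  0.0015] pos [ 459.7 -283.5  168.9] t 10.7 F [ 0.1 -0.2  0.2] w 0.703 g 0.0
```

```bash
python3 -m pendant '[-0.0226,0.0441,0,0,0,0,0.7,-0.0451,0.0882,0,0,0,0,0.7,-0.0451,0.0882,0,0,0,0,0.7,-0.0451,0.0882,0,0,0,0,0.7,-0.0451,0.0882,0,0,0,0,0.7,-0.0451,0.0882,0,0,0,0,0.7,-0.0451,0.0882,0,0,0,0,0.7,-0.0451,0.0882,0,0,0,0,0.7,-0.0451,0.0882,0,0,0,0,0.7,-0.0226,0.0441,0,0,0,0,0.7,0,0,0,0,0,0,0.7,0,0,0,0,0,0,0.7,0,0,0,0,0,0,0.7]';python3 d.py green:87
```

```text
time: 11.78
position: [616.3, -68.5, 165.2]
tool_rot: [-3.14, -0.001, 2.975]
contact_force: [-0.3, -0.5, 0.4]
width: 0.703
grip_force: 0.0
green shift [-1.100e-02  2.000e-04  2.607e-01] turn [-0.0016 -0.0009  0.0008] pos [616.3 -68.5 165.2] t 11.78 F [-0.3 -0.5  0.4] w 0.703 g 0.0
```

```bash
python3 -m pendant '[-0.006,0,0.05,0,0,0,0.7,0,0,0.08,0,0,0,0.7,0,0,0.06,0,0,0,0.7,0,0,0.04,0,0,0,0.7,0,0,0.02,0,0,0,0.7,0,0,0.01,0,0,0,0.7,0,0,0,0,0,0,0.7,0,0,0,0,0,0,0.7]';python3 d.py green:86.3
```

```text
time: 12.45
position: [619.7, -68.7, 88.8]
tool_rot: [-3.141, 0.003, 2.974]
contact_force: [0.7, 0.6, 0.8]
width: 0.702
grip_force: 0.0
green shift [ 0.0002 -0.0009  0.0084] turn [-0.0006  0.0033  0.0005] pos [619.7 -68.7  88.8] t 12.45 F [0.7 0.6 0.8] w 0.702 g 0.0
```

```bash
python3 -m pendant '[0,0,0.007,0,0,0,0.7,0,0,0,0,0,0,0.1,0,0,0,0,0,0,0.1,0,0,0,0,0,0,0.1,0,0,0,0,0,0,0.1,0,0,0,0,0,0,0.1,0,0,0,0,0,0,0.1,0,0,0,0,0,0,0.1,0,0,0,0,0,0,0.1]';python3 d.py green:86.3
python3 -m pendant '[0,0,-0.01,0,0,0,0.1,0,0,-0.03,0,0,0,0.1,0,0,-0.06,0,0,0,0.1,0,0,-0.08,0,0,0,0.1,0,0,-0.08,0,0,0,0.1,0,0,-0.08,0,0,0,0.1,0,0,-0.06,0,0,0,0.1,0,0,-0.03,0,0,0,0.1,0,0,0,0,0,0,0.1]';python3 d.py t1
```

```text
time: 13.2
position: [619.8, -68.4, 86.5]
tool_rot: [-3.141, 0.003, 2.975]
contact_force: [0.1, -2.1, 5.4]
width: 0.254
grip_force: 58.8
green shift [ 0.0003 -0.0021  0.0006] turn [-0.001   0.0033  0.0013] pos [619.8 -68.4  86.5] t 13.2 F [ 0.1 -2.1  5.4] w 0.254 g 58.8
time: 13.95
position: [620.4, -68.0, 217.3]
tool_rot: [3.141, 0.005, 2.975]
contact_force: [-0.1, -0.4, -1.7]
width: 0.254
grip_force: 58.9
t1 shift [-0.1109 -0.7221 -0.    ] turn [0.0002 0.0068 0.0016] pos [620.4 -68.  217.3] t 13.95 F [-0.1 -0.4 -1.7] w 0.254 g 58.9
```

```bash
python3 -m pendant '[-0.006,-0.04,0,0,0,0,0.1,-0.0123,-0.08,0,0,0,0,0.1,-0.0154,-0.1,0,0,0,0,0.1,-0.0154,-0.1,0,0,0,0,0.1,-0.0154,-0.1,0,0,0,0,0.1,-0.0154,-0.1,0,0,0,0,0.1,-0.0154,-0.1,0,0,0,0,0.1,-0.0108,-0.07,0,0,0,0,0.1,-0.005,-0.032,0,0,0,0,0.1,0,0,0,0,0,0,0.1,0,0,0,0,0,0,0.1]'
python3 -m pendant '[0,0,0.05,0,0,0,0.1,0,0,0.08,0,0,0,0.1,0,0,0.08,0,0,0,0.1,0,0,0.08,0,0,0,0.1,0,0,0.06,0,0,0,0.1,0,0,0.04,0,0,0,0.1,0,0,0.02,0,0,0,0.1,0,0,0.01,0,0,0,0.1,0,0,0,0,0,0,0.1,0,0,0,0,0,0,0.1]';python3 d.py t1:85.5
```

```text
time: 14.87
position: [615.3, -286.9, 213.4]
tool_rot: [3.14, -0.001, 2.974]
contact_force: [-0.3, 0.4, -2.2]
width: 0.257
grip_force: 59.0
time: 15.7
position: [617.0, -286.8, 90.0]
tool_rot: [-3.141, 0.003, 2.976]
contact_force: [-0.6, -0.6, -1.7]
width: 0.256
grip_force: 59.0
t1 shift [-0.0004 -0.0008  0.0149] turn [-0.0008  0.0034  0.0025] pos [ 617.  -286.8   90. ] t 15.7 F [-0.6 -0.6 -1.7] w 0.256 g 59.0
```

```bash
python3 -m pendant '[0,0,0.007,0,0,0,0.1,0,0,0.005,0,0,0,0.1,0,0,0.002,0,0,0,0.1,0,0,0,0,0,0,0.1]';python3 d.py t1:85
python3 -m pendant '[0,0,0,0,0,0,0.7,0,0,0,0,0,0,0.7,0,0,0,0,0,0,0.7,0,0,0,0,0,0,0.7,0,0,-0.03,0,0,0,0.7,0,0,-0.06,0,0,0,0.7,0,0,-0.08,0,0,0,0.7,0,0,-0.07,0,0,0,0.7,0,0,-0.03,0,0,0,0.7,0,0,0,0,0,0,0.7]';python3 d.py blue
```

```text
time: 16.03
position: [616.8, -287.6, 85.6]
tool_rot: [-3.141, 0.003, 2.975]
contact_force: [-0.5, -0.6, -0.5]
width: 0.252
grip_force: 59.4
t1 shift [-0.0008  0.0017  0.0018] turn [-0.0009  0.0035  0.0013] pos [ 616.8 -287.6   85.6] t 16.03 F [-0.5 -0.6 -0.5] w 0.252 g 59.4
time: 16.87
position: [618.1, -288.1, 169.4]
tool_rot: [-3.139, 0.007, 2.975]
contact_force: [0.9, -0.4, -0.1]
width: 0.698
grip_force: 0.0
blue shift [0.1168 1.1357 0.    ] turn [-0.0027  0.0095  0.0014] pos [ 618.1 -288.1  169.4] t 16.87 F [ 0.9 -0.4 -0.1] w 0.698 g 0.0
```

```bash
python3 -m pendant '[0.005,0.05,0,0,0,0,0.7,0.0123,0.12,0,0,0,0,0.7,0.0123,0.12,0,0,0,0,0.7,0.0123,0.12,0,0,0,0,0.7,0.0123,0.12,0,0,0,0,0.7,0.0123,0.12,0,0,0,0,0.7,0.0123,0.12,0,0,0,0,0.7,0.0123,0.12,0,0,0,0,0.7,0.0123,0.12,0,0,0,0,0.7,0.008,0.08,0,0,0,0,0.7,0.005,0.046,0,0,0,0,0.7,0,0,0,0,0,0,0.7,0,0,0,0,0,0,0.7,0,0,0,0,0,0,0.7]';python3 d.py blue:86
python3 -m pendant '[0,0,0.05,0,0,0,0.7,0,0,0.06,0,0,0,0.7,0,0,0.03,0,0,0,0.7,0,0,0,0,0,0,0.7,0,0,0,0,0,0,0.7]';python3 d.py blue:86.4
```

```text
time: 18.03
position: [637.6, 53.7, 164.9]
tool_rot: [-3.14, 0.0, 2.974]
contact_force: [0.6, -0.2, 0.6]
width: 0.701
grip_force: 0.0
blue shift [-0.0091  0.0015  0.263 ] turn [-0.0019  0.0001  0.0004] pos [637.6  53.7 164.9] t 18.03 F [ 0.6 -0.2  0.6] w 0.701 g 0.0
time: 18.45
position: [637.8, 53.4, 123.1]
tool_rot: [-3.141, -0.0, 2.973]
contact_force: [0.4, -0.1, 0.4]
width: 0.698
grip_force: 0.0
blue shift [-0.0085  0.0024  0.1225] turn [-0.0013 -0.0003 -0.0007] pos [637.8  53.4 123.1] t 18.45 F [ 0.4 -0.1  0.4] w 0.698 g 0.0
```

```bash
python3 -m pendant '[-0.006,0.001,0.03,0,0,0,0.7,0,0,0.05,0,0,0,0.7,0,0,0.03,0,0,0,0.7,0,0,0.012,0,0,0,0.7,0,0,0,0,0,0,0.7,0,0,0,0,0,0,0.7]';python3 d.py blue:86.4
```

```text
time: 18.95
position: [640.3, 54.6, 87.2]
tool_rot: [-3.141, 0.001, 2.975]
contact_force: [0.2, 0.1, -0.5]
width: 0.703
grip_force: 0.0
blue shift [-0.0008 -0.003   0.0026] turn [-0.0006  0.0018  0.0015] pos [640.3  54.6  87.2] t 18.95 F [ 0.2  0.1 -0.5] w 0.703 g 0.0
```

```bash
python3 -m pendant '[0,-0.002,0.002,0,0,0,0.7,0,0,0,0,0,0,0.1,0,0,0,0,0,0,0.1,0,0,0,0,0,0,0.1,0,0,0,0,0,0,0.1,0,0,0,0,0,0,0.1,0,0,0,0,0,0,0.1,0,0,0,0,0,0,0.1,0,0,0,0,0,0,0.1]';python3 d.py blue:86.3
python3 -m pendant '[0,0,-0.01,0,0,0,0.1,0,0,-0.03,0,0,0,0.1,0,0,-0.06,0,0,0,0.1,0,0,-0.08,0,0,0,0.1,0,0,-0.08,0,0,0,0.1,0,0,-0.08,0,0,0,0.1,0,0,-0.06,0,0,0,0.1,0,0,-0.03,0,0,0,0.1,0,0,0,0,0,0,0.1]';python3 d.py t2
```

```text
time: 19.7
position: [640.5, 53.7, 87.1]
tool_rot: [-3.141, 0.003, 2.975]
contact_force: [0.4, -1.9, 5.1]
width: 0.254
grip_force: 58.8
blue shift [ 0.0004 -0.0002  0.0027] turn [-0.0009  0.0033  0.0012] pos [640.5  53.7  87.1] t 19.7 F [ 0.4 -1.9  5.1] w 0.254 g 58.8
time: 20.45
position: [641.1, 54.5, 217.8]
tool_rot: [3.141, 0.005, 2.975]
contact_force: [0.6, -0.8, -2.7]
width: 0.254
grip_force: 58.9
t2 shift [ 0.1535 -1.1716 -0.    ] turn [0.0012 0.0066 0.0017] pos [641.1  54.5 217.8] t 20.45 F [ 0.6 -0.8 -2.7] w 0.254 g 58.9
```

```bash
python3 -m pendant '[0.0052,-0.04,0,0,0,0,0.1,0.0105,-0.08,0,0,0,0,0.1,0.0131,-0.1,0,0,0,0,0.1,0.0131,-0.1,0,0,0,0,0.1,0.0131,-0.1,0,0,0,0,0.1,0.0131,-0.1,0,0,0,0,0.1,0.0131,-0.1,0,0,0,0,0.1,0.0131,-0.1,0,0,0,0,0.1,0.0131,-0.1,0,0,0,0,0.1,0.0131,-0.1,0,0,0,0,0.1,0.0131,-0.1,0,0,0,0,0.1,0.0131,-0.1,0,0,0,0,0.1,0.0047,-0.036,0,0,0,0,0.1,0.002,-0.016,0,0,0,0,0.1,0,0,0,0,0,0,0.1,0,0,0,0,0,0,0.1]';python3 d.py t2:86
python3 -m pendant '[0,0,0.05,0,0,0,0.1,0,0,0.08,0,0,0,0.1,0,0,0.08,0,0,0,0.1,0,0,0.08,0,0,0,0.1,0,0,0.06,0,0,0,0.1,0,0,0.04,0,0,0,0.1,0,0,0.02,0,0,0,0.1,0,0,0.01,0,0,0,0.1,0,0,0,0,0,0,0.1,0,0,0,0,0,0,0.1]';python3 d.py t2:86
```

```text
time: 21.78
position: [535.8, -284.1, 214.6]
tool_rot: [3.141, -0.0, 2.975]
contact_force: [0.6, 0.4, -1.7]
width: 0.254
grip_force: 59.1
t2 shift [-4.400e-03 -2.000e-04  4.286e-01] turn [ 0.0013 -0.0004  0.0017] pos [ 535.8 -284.1  214.6] t 21.78 F [ 0.6  0.4 -1.7] w 0.254 g 59.1
time: 22.62
position: [537.3, -284.8, 90.3]
tool_rot: [-3.141, 0.003, 2.976]
contact_force: [-0.0, -0.7, -1.6]
width: 0.255
grip_force: 59.2
t2 shift [0.0008 0.0014 0.0145] turn [-0.0009  0.0035  0.0026] pos [ 537.3 -284.8   90.3] t 22.62 F [-0.  -0.7 -1.6] w 0.255 g 59.2
```

```bash
python3 -m pendant '[0,0,0.007,0,0,0,0.1,0,0,0.004,0,0,0,0.1,0,0,0.0025,0,0,0,0.1,0,0,0,0,0,0,0.1]';python3 d.py t2:86
python3 -m pendant '[0,0,0,0,0,0,0.7,0,0,0,0,0,0,0.7,0,0,0,0,0,0,0.7,0,0,0,0,0,0,0.7,0,0,-0.03,0,0,0,0.7,0,0,-0.06,0,0,0,0.7,0,0,-0.08,0,0,0,0.7,0,0,-0.07,0,0,0,0.7,0,0,-0.03,0,0,0,0.7,0,0,0,0,0,0,0.7]';python3 d.py jar
python3 - <<'E'
from h import *
c=manip.capture("top");cv2.imwrite("pics/t2.png",c["pixels"][:,:,::-1]);cv2.imwrite("pics/s2.png",manip.capture("scene")["pixels"][:,:,::-1])
im=c["pixels"]
m=mask(im,'red',(235,155,345,245));k,l,s,ce=cv2.connectedComponentsWithStats(m)
i=1+np.argmax(s[1:,4]);print(s[i],ray(c,*ce[i],48).round(1))
E
```

```text
time: 22.95
position: [536.9, -285.5, 86.2]
tool_rot: [-3.141, 0.003, 2.975]
contact_force: [-0.4, -1.5, 0.1]
width: 0.257
grip_force: 59.4
t2 shift [0.     0.0036 0.0006] turn [-0.0012  0.0036  0.0012] pos [ 536.9 -285.5   86.2] t 22.95 F [-0.4 -1.5  0.1] w 0.257 g 59.4
time: 23.78
position: [538.2, -286.0, 169.7]
tool_rot: [-3.139, 0.007, 2.975]
contact_force: [0.8, -0.4, 0.7]
width: 0.698
grip_force: 0.0
jar shift [-0.1467  0.9657  0.    ] turn [-0.0029  0.009   0.0014] pos [ 538.2 -286.   169.7] t 23.78 F [ 0.8 -0.4  0.7] w 0.698 g 0.0
[282 171  23  24 420] [629.6  -7.7  48. ]
```

View pics/s2.png

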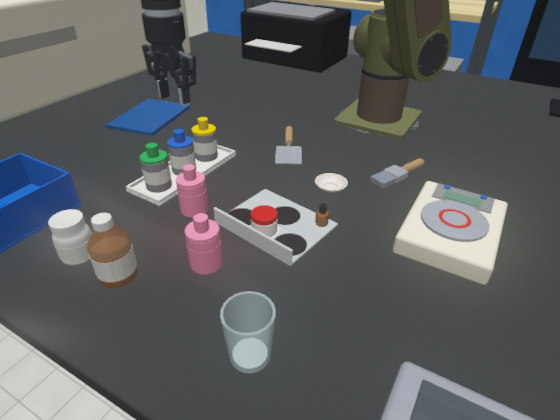

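View pics/t2.png

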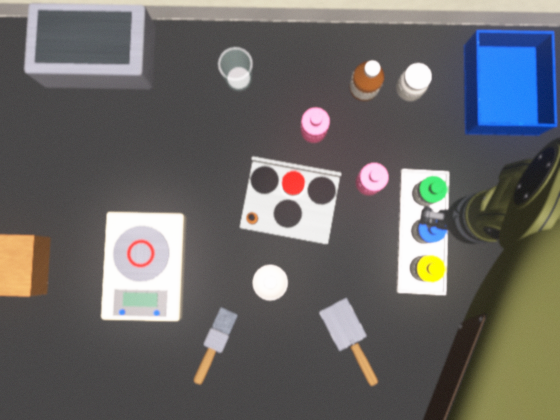

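The three pots stand upright on the tray: green (432,190), blue (431,231) and yellow (430,268). The jar is free at (293,183), with the three black circles exposed. I'll measure the circles and move over the jar.

```bash
python3 - <<'E'
from h import *
c=manip.capture("top");g=cv2.cvtColor(c["pixels"],cv2.COLOR_RGB2GRAY)
for n,(u,v) in {'blue':(264,180),'green':(321,190),'yellow':(287,213)}.items():
    t=g[v-19:v+20,u-19:u+20];m=cv2.threshold(t,0,255,cv2.THRESH_OTSU|cv2.THRESH_BINARY_INV)[1]
    k,l,s,ce=cv2.connectedComponentsWithStats(m);i=l[19,19];print(n,s[i],ray(c,ce[i][0]+u-19,ce[i][1]+v-19,6).round(1))
E
python3 -m pendant '[-0.0076,0.05,0,0,0,0,1,-0.0183,0.12,0,0,0,0,1,-0.0183,0.12,0,0,0,0,1,-0.0183,0.12,0,0,0,0,1,-0.0183,0.12,0,0,0,0,1,-0.0183,0.12,0,0,0,0,1,-0.0183,0.12,0,0,0,0,1,-0.0183,0.12,0,0,0,0,1,-0.0076,0.05,0,0,0,0,1,-0.004,0.026,0,0,0,0,1,0,0,0,0,0,0,1,0,0,0,0,0,0,1]';python3 d.py jar:70
python3 -m pendant '[-0.003,0,0.05,0,0,0,1,0,0,0.08,0,0,0,1,0,0,0.08,0,0,0,1,0,0,0.06,0,0,0,1,0,0,0.03,0,0,0,1,0,0,0,0,0,0,1,0,0,0,0,0,0,1]';python3 d.py jar:12
```

```text
blue [  0   0  34  35 740] [643.8  60.6   6. ]
green [  6   5  33  34 731] [618.3 -75.5   6. ]
yellow [  6   6  28  28 616] [569.7   2.4   6. ]
time: 24.93
position: [627.2, -6.9, 165.6]
tool_rot: [-3.14, -0.0, 2.975]
contact_force: [-0.1, -0.3, 0.1]
width: 1.001
grip_force: 0.0
jar shift [-0.0094 -0.001   0.3188] turn [-0.0019 -0.0004  0.0016] pos [627.2  -6.9 165.6] t 24.93 F [-0.1 -0.3  0.1] w 1.001 g 0.0
time: 25.52
position: [628.6, -8.0, 76.5]
tool_rot: [-3.141, 0.001, 2.973]
contact_force: [0.6, 0.4, 0.6]
width: 1.002
grip_force: 0.0
jar shift [-0.0042  0.0018  0.215 ] turn [-0.001   0.0009 -0.0008] pos [628.6  -8.   76.5] t 25.52 F [0.6 0.4 0.6] w 1.002 g 0.0
```

```bash
python3 -m pendant '[-0.002,0,0.05,0,0,0,1,0,0,0.07,0,0,0,1,0,0,0.05,0,0,0,1,0,0,0.025,0,0,0,1,0,0,0.012,0,0,0,1,0,0,0,0,0,0,1,0,0,0,0,0,0,1]';python3 d.py jar:12
```

```text
time: 26.1
position: [630.6, -7.1, 15.5]
tool_rot: [-3.141, 0.003, 2.975]
contact_force: [-0.2, -0.2, 0.5]
width: 1.001
grip_force: 0.0
jar shift [ 0.0021 -0.0025  0.0118] turn [-0.0002  0.0042  0.0012] pos [630.6  -7.1  15.5] t 26.1 F [-0.2 -0.2  0.5] w 1.001 g 0.0
```

```bash
python3 -m pendant '[0.001,-0.002,0.008,0,0,0,1,0,0,0,0,0,0,0.3,0,0,0,0,0,0,0.3,0,0,0,0,0,0,0.3,0,0,0,0,0,0,0.3,0,0,0,0,0,0,0.3,0,0,0,0,0,0,0.3,0,0,0,0,0,0,0.3]';python3 d.py jar:12
python3 -m pendant '[0,0,-0.01,0,0,0,0.3,0,0,-0.03,0,0,0,0.3,0,0,-0.06,0,0,0,0.3,0,0,-0.08,0,0,0,0.3,0,0,-0.08,0,0,0,0.3,0,0,-0.08,0,0,0,0.3,0,0,-0.06,0,0,0,0.3,0,0,-0.03,0,0,0,0.3,0,0,0,0,0,0,0.3]';python3 d.py pan
```

```text
time: 26.77
position: [629.8, -7.5, 12.7]
tool_rot: [-3.141, 0.003, 2.975]
contact_force: [-0.9, -0.0, 5.6]
width: 0.57
grip_force: 62.5
jar shift [-0.0004 -0.0006  0.0023] turn [-0.0005  0.0035  0.0015] pos [629.8  -7.5  12.7] t 26.77 F [-0.9 -0.   5.6] w 0.57 g 62.5
time: 27.52
position: [630.5, -7.3, 143.4]
tool_rot: [3.141, 0.005, 2.975]
contact_force: [0.4, 0.2, -1.7]
width: 0.573
grip_force: 62.3
pan shift [0.6698 0.922  0.    ] turn [0.0004 0.007  0.0016] pos [630.5  -7.3 143.4] t 27.52 F [ 0.4  0.2 -1.7] w 0.573 g 62.3
```

```bash
python3 -m pendant '[0.0167,0.023,0,0,0,0,0.3,0.039,0.0538,0,0,0,0,0.3,0.0558,0.0768,0,0,0,0,0.3,0.0558,0.0768,0,0,0,0,0.3,0.0558,0.0768,0,0,0,0,0.3,0.0558,0.0768,0,0,0,0,0.3,0.0558,0.0768,0,0,0,0,0.3,0.0558,0.0768,0,0,0,0,0.3,0.0558,0.0768,0,0,0,0,0.3,0.0558,0.0768,0,0,0,0,0.3,0.0558,0.0768,0,0,0,0,0.3,0.0558,0.0768,0,0,0,0,0.3,0.039,0.0538,0,0,0,0,0.3,0.0167,0.023,0,0,0,0,0.3,0,0,0,0,0,0,0.3,0,0,0,0,0,0,0.3,0,0,0,0,0,0,0.3]';python3 d.py pan:61.7
python3 -m pendant '[0,0,0.04,0,0,0,0.3,0,0,0.06,0,0,0,0.3,0,0,0.06,0,0,0,0.3,0,0,0.04,0,0,0,0.3,0,0,0.02,0,0,0,0.3,0,0,0,0,0,0,0.3,0,0,0,0,0,0,0.3]';python3 d.py pan:61.7
```

```text
time: 28.93
position: [476.7, 297.4, 139.7]
tool_rot: [-3.14, 0.001, 2.974]
contact_force: [0.5, -0.5, -3.3]
width: 0.572
grip_force: 62.5
pan shift [-0.0052  0.0059  0.2601] turn [-0.0027  0.0008  0.0004] pos [476.7 297.4 139.7] t 28.93 F [ 0.5 -0.5 -3.3] w 0.572 g 62.5
time: 29.52
position: [477.4, 297.8, 74.6]
tool_rot: [-3.141, 0.001, 2.974]
contact_force: [-0.6, 0.6, -2.1]
width: 0.569
grip_force: 62.5
pan shift [-0.0032  0.0043  0.043 ] turn [-0.0009  0.0017 -0.0002] pos [477.4 297.8  74.6] t 29.52 F [-0.6  0.6 -2.1] w 0.569 g 62.5
```

```bash
python3 -m pendant '[-0.002,0.003,0.015,0,0,0,0.3,0,0,0.012,0,0,0,0.3,0,0,0.006,0,0,0,0.3,0,0,0.004,0,0,0,0.3,0,0,0,0,0,0,0.3,0,0,0,0,0,0,0.3]';python3 d.py pan:61.7
```

```text
time: 30.02
position: [477.6, 299.3, 63.5]
tool_rot: [-3.141, 0.001, 2.975]
contact_force: [-0.6, 0.2, -1.3]
width: 0.568
grip_force: 62.5
pan shift [-0.0031 -0.001   0.0059] turn [-0.0006  0.0018  0.0017] pos [477.6 299.3  63.5] t 30.02 F [-0.6  0.2 -1.3] w 0.568 g 62.5
```

```bash
python3 -m pendant '[-0.002,0,0.003,0,0,0,0.3,0,0,0.003,0,0,0,0.3,0,0,0,0,0,0,0.3]';python3 d.py pan:61.7
python3 -m pendant '[0,0,0,0,0,0,1,0,0,0,0,0,0,1,0,0,0,0,0,0,1,0,0,0,0,0,0,1,0,0,-0.02,0,0,0,1,0,0,-0.06,0,0,0,1,0,0,-0.08,0,0,0,1,0,0,-0.08,0,0,0,1,0,0,-0.08,0,0,0,1,0,0,-0.05,0,0,0,0.7,0,0,0,0,0,0,0.7]';python3 d.py t1 t2 t3
```

```text
time: 30.27
position: [478.5, 299.3, 61.7]
tool_rot: [-3.142, 0.002, 2.975]
contact_force: [-0.3, 0.5, -2.4]
width: 0.572
grip_force: 62.5
pan shift [-0.0002 -0.0015  0.0001] turn [-0.0001  0.0024  0.0015] pos [478.5 299.3  61.7] t 30.27 F [-0.3  0.5 -2.4] w 0.572 g 62.5
time: 31.18
position: [480.4, 300.7, 177.1]
tool_rot: [3.137, 0.007, 2.975]
contact_force: [0.2, 0.4, 0.3]
width: 0.745
grip_force: 0.0
t1 shift [-0.776  -1.8558 -0.    ] turn [0.0061 0.0092 0.0014] pos [480.4 300.7 177.1] t 31.18 F [0.2 0.4 0.3] w 0.745 g 0.0
t2 shift [-0.5116 -1.8915 -0.    ] turn [0.0061 0.0092 0.0014] pos [480.4 300.7 177.1] t 31.18 F [0.2 0.4 0.3] w 0.745 g 0.0
t3 shift [-0.2472 -1.9271 -0.    ] turn [0.0061 0.0092 0.0014] pos [480.4 300.7 177.1] t 31.18 F [0.2 0.4 0.3] w 0.745 g 0.0
```

```bash
sed -i "s/^T=.*/T={'yellow':(569.0,1.9),'green':(619.8,-68.4),'blue':(640.5,53.7),'t1':(616.8,-287.6),'t2':(536.9,-285.5),'t3':(458.4,-282.8),'pan':(478.5,298.9)}/" d.py
python3 - <<'E'
from h import *
c=manip.capture("top");im=c["pixels"]
for n in('green','blue','yellow'):
    m=mask(im,n,(395,165,455,300));k,l,s,ce=cv2.connectedComponentsWithStats(m)
    i=1+np.argmax(s[1:,4]);print(n,s[i],ray(c,*ce[i],81).round(1))
cv2.imwrite("pics/t3.png",im[:,:,::-1])
a=manip.capture("scene")["pixels"][150:290,380:540,::-1];cv2.imwrite("pics/s3.png",cv2.resize(a,None,fx=3,fy=3))
E
python3 d.py t2
```

```text
green [419 177  28  26 541] [ 617.  -286.7   81. ]
blue [418 216  29  26 566] [ 537.3 -284.2   81. ]
yellow [417 256  29  26 612] [ 459.3 -280.9   81. ]
t2 shift [-0.517  -1.8903 -0.    ] turn [0.0011 0.0037 0.0014] pos [478.6 299.5 173.4] t 31.28 F [-1.2  0.1 -1. ] w 0.701 g 0.0
```

View pics/s3.png

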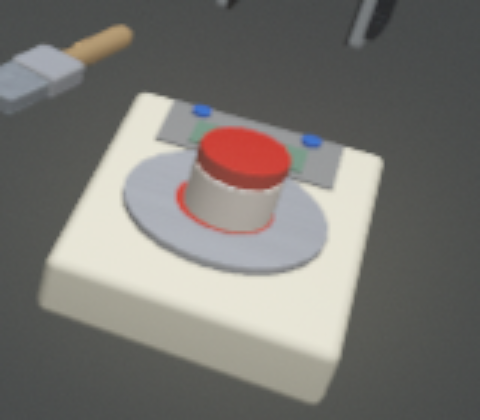

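The jar stands upright on the pan over the red ring, with the ring showing at (180,190) and (245,230). I'll check how well it is centred.

Run:
```python
from h import *
for n,roi in(("top",(105,215,180,290)),("scene",(425,180,490,240))):
    c=manip.capture(n);im=c["pixels"];m=mask(im,'red',roi,150)
    k,l,s,ce=cv2.connectedComponentsWithStats(m)
    print(n,s[1:],[ray(c,*e,97).round(1) for e in ce[1:]])
    if n=="top": cv2.imwrite("pics/t4.png",cv2.resize(im[215:325,95:190,::-1],None,fx=6,fy=5.4))
```

```text
top [[127 241  20   9 125]
 [146 246   8  18  28]
 [130 262   3   2   4]] [array([494. , 294.7,  97. ]), array([472.9, 267.4,  97. ]), array([459.3, 304.9,  97. ])]
scene [[447 193  29  20 388]
 [460 211   1   1   1]
 [439 212   4   9  12]
 [444 222   1   1   1]] [array([485.3, 299.2,  97. ]), array([516.3, 302.1,  97. ]), array([547. , 276.4,  97. ]), array([560.7, 285.6,  97. ])]
```

View pics/t4.png

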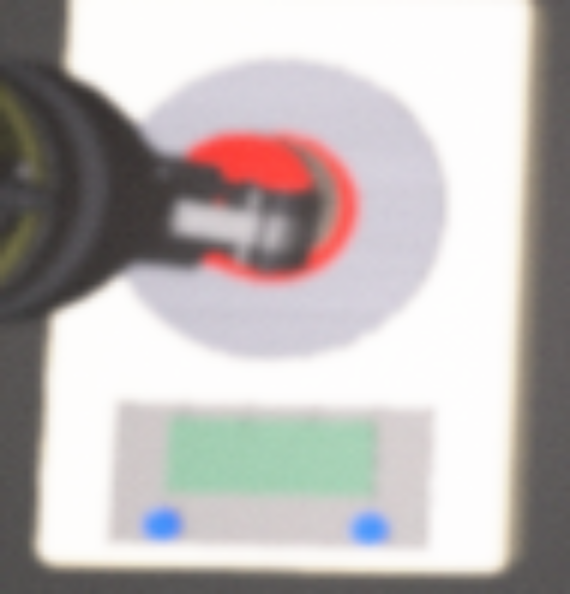

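```bash
python3 -m pendant '[-0.009,-0.033,0,0,0,0,0.7,-0.0213,-0.0778,0,0,0,0,0.7,-0.0304,-0.1112,0,0,0,0,0.7,-0.0304,-0.1112,0,0,0,0,0.7,-0.0304,-0.1112,0,0,0,0,0.7,-0.0304,-0.1112,0,0,0,0,0.7,-0.0304,-0.1112,0,0,0,0,0.7,-0.0304,-0.1112,0,0,0,0,0.7,-0.0304,-0.1112,0,0,0,0,0.7,-0.0304,-0.1112,0,0,0,0,0.7,-0.0304,-0.1112,0,0,0,0,0.7,-0.0304,-0.1112,0,0,0,0,0.7,-0.0304,-0.1112,0,0,0,0,0.7,-0.0304,-0.1112,0,0,0,0,0.7,-0.0304,-0.1112,0,0,0,0,0.7,-0.0304,-0.1112,0,0,0,0,0.7,-0.0304,-0.1112,0,0,0,0,0.7,-0.0213,-0.0778,0,0,0,0,0.7,-0.009,-0.033,0,0,0,0,0.7,0,0,0,0,0,0,0.7]'
python3 - <<'E'
from h import *
c=manip.capture("top");im=c["pixels"];m=mask(im,'red',(105,215,180,290),150)
h=cv2.convexHull(np.vstack(cv2.findContours(m,0,2)[0]));
k,l,s,ce=cv2.connectedComponentsWithStats(m);print(s[1:],[ray(c,*e,97).round(1) for e in ce[1:]])
cv2.imwrite("pics/t5.png",cv2.resize(im[215:325,95:190,::-1],None,fx=6,fy=5.4))
E
python3 d.py t2:86
```

```text
time: 33.05
position: [536.1, -287.8, 171.7]
tool_rot: [-3.141, -0.0, 2.972]
contact_force: [-0.5, 0.4, 1.1]
width: 0.701
grip_force: 0.0
[[123 241  24  25 482]
 [145 247   9  18  26]] [array([479.2, 298.5,  97. ]), array([472.3, 267.4,  97. ])]
t2 shift [-0.0029  0.0019  0.2864] turn [ 0.001 -0.001 -0.001] pos [ 536.  -285.9  171.9] t 33.1 F [-1.2 -0.3  0.6] w 0.699 g 0.0
```

View pics/t5.png

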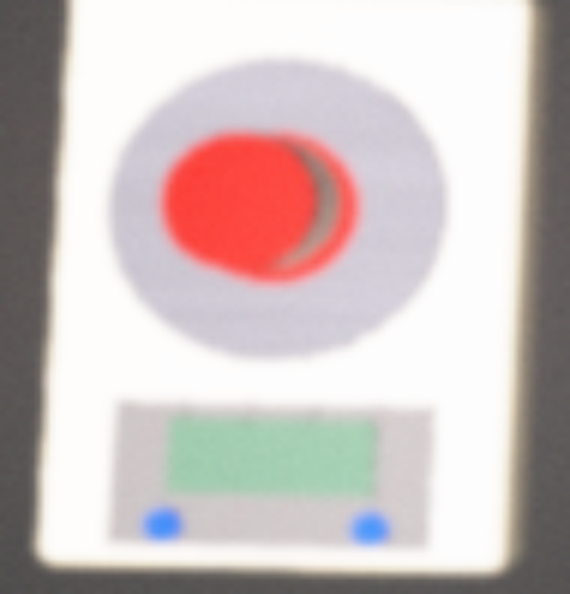

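The lid is at (240,200) in the crop. Its centre works out at (479.2, 298.5), within 1 mm of the ring centre. Now I'll return the blue pot.

```bash
python3 -m pendant '[0.001,0.003,0.05,0,0,0,0.7,0,0,0.08,0,0,0,0.7,0,0,0.07,0,0,0,0.7,0,0,0.04,0,0,0,0.7,0,0,0.025,0,0,0,0.7,0,0,0.01,0,0,0,0.7,0,0,0,0,0,0,0.7,0,0,0,0,0,0,0.7]';python3 d.py t2:86.2
```

```text
time: 33.77
position: [537.5, -284.1, 91.3]
tool_rot: [-3.141, 0.002, 2.976]
contact_force: [0.2, -0.3, 0.5]
width: 0.701
grip_force: 0.0
t2 shift [ 0.0012 -0.0048  0.0172] turn [-0.0008  0.003   0.0025] pos [ 537.5 -284.1   91.3] t 33.77 F [ 0.2 -0.3  0.5] w 0.701 g 0.0
```

```bash
python3 -m pendant '[0.001,-0.003,0.01,0,0,0,0.7,0,0,0.006,0,0,0,0.7,0,0,0,0,0,0,0.7,0,0,0,0,0,0,0.1,0,0,0,0,0,0,0.1,0,0,0,0,0,0,0.1,0,0,0,0,0,0,0.1,0,0,0,0,0,0,0.1,0,0,0,0,0,0,0.1,0,0,0,0,0,0,0.1,0,0,0,0,0,0,0.1]';python3 d.py t2:86.2
python3 -m pendant '[0,0,-0.01,0,0,0,0.1,0,0,-0.03,0,0,0,0.1,0,0,-0.06,0,0,0,0.1,0,0,-0.08,0,0,0,0.1,0,0,-0.08,0,0,0,0.1,0,0,-0.08,0,0,0,0.1,0,0,-0.06,0,0,0,0.1,0,0,-0.03,0,0,0,0.1,0,0,0,0,0,0,0.1]';python3 d.py blue
```

```text
time: 34.68
position: [536.8, -285.8, 86.2]
tool_rot: [-3.14, 0.002, 2.975]
contact_force: [-0.5, -2.3, 3.3]
width: 0.255
grip_force: 58.9
t2 shift [-0.0002  0.0012 -0.0001] turn [-0.0015  0.0027  0.0012] pos [ 536.8 -285.8   86.2] t 34.68 F [-0.5 -2.3  3.3] w 0.255 g 58.9
time: 35.43
position: [537.6, -285.7, 217.2]
tool_rot: [-3.14, 0.005, 2.975]
contact_force: [1.0, -0.3, -1.4]
width: 0.256
grip_force: 58.9
blue shift [-0.1496  1.1727  0.    ] turn [-0.0017  0.0069  0.0017] pos [ 537.6 -285.7  217.2] t 35.43 F [ 1.  -0.3 -1.4] w 0.256 g 58.9
```

```bash
python3 -m pendant '[-0.0052,0.04,0,0,0,0,0.1,-0.0105,0.08,0,0,0,0,0.1,-0.0131,0.1,0,0,0,0,0.1,-0.0131,0.1,0,0,0,0,0.1,-0.0131,0.1,0,0,0,0,0.1,-0.0131,0.1,0,0,0,0,0.1,-0.0131,0.1,0,0,0,0,0.1,-0.0131,0.1,0,0,0,0,0.1,-0.0131,0.1,0,0,0,0,0.1,-0.0131,0.1,0,0,0,0,0.1,-0.0131,0.1,0,0,0,0,0.1,-0.0131,0.1,0,0,0,0,0.1,-0.0047,0.036,0,0,0,0,0.1,-0.002,0.016,0,0,0,0,0.1,0,0,0,0,0,0,0.1,0,0,0,0,0,0,0.1]'
python3 -m pendant '[0,0,0.05,0,0,0,0.1,0,0,0.08,0,0,0,0.1,0,0,0.08,0,0,0,0.1,0,0,0.07,0,0,0,0.1,0,0,0.04,0,0,0,0.1,0,0,0.03,0,0,0,0.1,0,0,0.02,0,0,0,0.1,0,0,0,0,0,0,0.1,0,0,0,0,0,0,0.1]';python3 d.py blue:87.1
```

```text
time: 36.77
position: [639.1, 53.3, 213.6]
tool_rot: [-3.14, -0.001, 2.975]
contact_force: [-0.1, -1.4, -2.1]
width: 0.253
grip_force: 59.2
time: 37.52
position: [640.4, 53.1, 104.2]
tool_rot: [-3.141, 0.002, 2.974]
contact_force: [0.2, -0.2, -1.7]
width: 0.254
grip_force: 59.2
blue shift [-0.      0.0019  0.057 ] turn [-0.0004  0.0025  0.0004] pos [640.4  53.1 104.2] t 37.52 F [ 0.2 -0.2 -1.7] w 0.254 g 59.2
```

```bash
python3 -m pendant '[0,0.001,0.02,0,0,0,0.1,0,0,0.015,0,0,0,0.1,0,0,0.008,0,0,0,0.1,0,0,0.006,0,0,0,0.1,0,0,0,0,0,0,0.1,0,0,0,0,0,0,0.1]';python3 d.py blue:87.2
```

```text
time: 38.02
position: [640.2, 54.1, 89.0]
tool_rot: [-3.141, 0.001, 2.975]
contact_force: [0.3, 0.8, -2.6]
width: 0.256
grip_force: 59.2
blue shift [-0.0012 -0.001   0.0059] turn [-0.0006  0.0017  0.0016] pos [640.2  54.1  89. ] t 38.02 F [ 0.3  0.8 -2.6] w 0.256 g 59.2
```

```bash
python3 -m pendant '[-0.001,-0.001,0.003,0,0,0,0.1,0,0,0.003,0,0,0,0.1,0,0,0,0,0,0,0.1,0,0,0,0,0,0,0.1]';python3 d.py blue:87.2
python3 -m pendant '[0,0,0,0,0,0,0.7,0,0,0,0,0,0,0.7,0,0,0,0,0,0,0.7,0,0,0,0,0,0,0.7,0,0,-0.03,0,0,0,0.7,0,0,-0.06,0,0,0,0.7,0,0,-0.08,0,0,0,0.7,0,0,-0.07,0,0,0,0.7,0,0,-0.03,0,0,0,0.7,0,0,0,0,0,0,0.7]';python3 d.py t1
```

```text
time: 38.35
position: [640.6, 53.6, 87.2]
tool_rot: [-3.141, 0.002, 2.975]
contact_force: [-0.3, -0.3, -2.6]
width: 0.253
grip_force: 59.2
blue shift [0.0002 0.0002 0.0002] turn [-0.0005  0.0019  0.0014] pos [640.6  53.6  87.2] t 38.35 F [-0.3 -0.3 -2.6] w 0.253 g 59.2
time: 39.18
position: [642.5, 53.9, 171.7]
tool_rot: [3.14, 0.007, 2.975]
contact_force: [0.0, 0.7, 0.8]
width: 0.7
grip_force: 0.0
t1 shift [-0.1055 -1.1366 -0.    ] turn [0.0014 0.0095 0.0015] pos [642.5  53.9 171.7] t 39.18 F [0.  0.7 0.8] w 0.7 g 0.0
```

```bash
python3 -m pendant '[-0.0046,-0.05,0,0,0,0,0.7,-0.0111,-0.12,0,0,0,0,0.7,-0.0111,-0.12,0,0,0,0,0.7,-0.0111,-0.12,0,0,0,0,0.7,-0.0111,-0.12,0,0,0,0,0.7,-0.0111,-0.12,0,0,0,0,0.7,-0.0111,-0.12,0,0,0,0,0.7,-0.0111,-0.12,0,0,0,0,0.7,-0.0111,-0.12,0,0,0,0,0.7,-0.0075,-0.08,0,0,0,0,0.7,-0.0045,-0.046,0,0,0,0,0.7,0,0,0,0,0,0,0.7,0,0,0,0,0,0,0.7]'
python3 -m pendant '[0,0,0.05,0,0,0,0.7,0,0,0.08,0,0,0,0.7,0,0,0.06,0,0,0,0.7,0,0,0.04,0,0,0,0.7,0,0,0.02,0,0,0,0.7,0,0,0,0,0,0,0.7,0,0,0,0,0,0,0.7]';python3 d.py t1:85.6
```

```text
time: 40.27
position: [614.1, -287.7, 167.0]
tool_rot: [3.141, -0.001, 2.974]
contact_force: [0.1, 1.3, 0.0]
width: 0.698
grip_force: 0.0
time: 40.85
position: [615.4, -286.3, 93.5]
tool_rot: [-3.142, 0.001, 2.977]
contact_force: [-0.3, -0.2, -0.6]
width: 0.701
grip_force: 0.0
t1 shift [-0.0052 -0.0034  0.0265] turn [-0.      0.0013  0.0036] pos [ 615.4 -286.3   93.5] t 40.85 F [-0.3 -0.2 -0.6] w 0.701 g 0.0
```

```bash
python3 -m pendant '[-0.003,-0.002,0.012,0,0,0,0.7,0,0,0.01,0,0,0,0.7,0,0,0.003,0,0,0,0.7,0,0,0,0,0,0,0.7]';python3 d.py t1:85.6
```

```text
time: 41.18
position: [616.0, -288.5, 86.0]
tool_rot: [-3.141, 0.002, 2.975]
contact_force: [0.2, 1.1, 0.1]
width: 0.7
grip_force: 0.0
t1 shift [-0.0021  0.0033  0.0014] turn [-0.0005  0.002   0.0014] pos [ 616.  -288.5   86. ] t 41.18 F [0.2 1.1 0.1] w 0.7 g 0.0
```

```bash
python3 -m pendant '[-0.002,0.002,0,0,0,0,0.7,0,0,0,0,0,0,0.7,0,0,0,0,0,0,0.1,0,0,0,0,0,0,0.1,0,0,0,0,0,0,0.1,0,0,0,0,0,0,0.1,0,0,0,0,0,0,0.1,0,0,0,0,0,0,0.1,0,0,0,0,0,0,0.1]';python3 d.py t1:85.6
python3 -m pendant '[0,0,-0.01,0,0,0,0.1,0,0,-0.03,0,0,0,0.1,0,0,-0.06,0,0,0,0.1,0,0,-0.08,0,0,0,0.1,0,0,-0.08,0,0,0,0.1,0,0,-0.08,0,0,0,0.1,0,0,-0.06,0,0,0,0.1,0,0,-0.03,0,0,0,0.1,0,0,0,0,0,0,0.1]';python3 d.py green
```

```text
time: 41.93
position: [616.8, -288.3, 86.2]
tool_rot: [-3.141, 0.002, 2.975]
contact_force: [-0.5, -1.4, 1.8]
width: 0.254
grip_force: 58.9
t1 shift [0.0005 0.0022 0.002 ] turn [-0.0013  0.0025  0.0012] pos [ 616.8 -288.3   86.2] t 41.93 F [-0.5 -1.4  1.8] w 0.254 g 58.9
time: 42.68
position: [617.8, -288.2, 217.8]
tool_rot: [-3.14, 0.006, 2.975]
contact_force: [-0.3, -0.3, -1.5]
width: 0.257
grip_force: 58.9
green shift [0.1156 0.7236 0.    ] turn [-0.0018  0.0075  0.0016] pos [ 617.8 -288.2  217.8] t 42.68 F [-0.3 -0.3 -1.5] w 0.257 g 58.9
```

```bash
python3 -m pendant '[0.0064,0.04,0,0,0,0,0.1,0.0128,0.08,0,0,0,0,0.1,0.016,0.1,0,0,0,0,0.1,0.016,0.1,0,0,0,0,0.1,0.016,0.1,0,0,0,0,0.1,0.016,0.1,0,0,0,0,0.1,0.016,0.1,0,0,0,0,0.1,0.0112,0.07,0,0,0,0,0.1,0.005,0.033,0,0,0,0,0.1,0,0,0,0,0,0,0.1,0,0,0,0,0,0,0.1]'
python3 -m pendant '[0,0,0.05,0,0,0,0.1,0,0,0.08,0,0,0,0.1,0,0,0.08,0,0,0,0.1,0,0,0.07,0,0,0,0.1,0,0,0.04,0,0,0,0.1,0,0,0.03,0,0,0,0.1,0,0,0.02,0,0,0,0.1,0,0,0,0,0,0,0.1,0,0,0,0,0,0,0.1]';python3 d.py green:87.2
```

```text
time: 43.6
position: [617.6, -67.9, 213.6]
tool_rot: [-3.14, -0.001, 2.976]
contact_force: [0.7, 0.1, -2.5]
width: 0.256
grip_force: 59.0
time: 44.35
position: [618.8, -69.0, 104.1]
tool_rot: [-3.141, 0.002, 2.974]
contact_force: [-0.6, -0.5, -0.9]
width: 0.254
grip_force: 59.0
green shift [-0.0031  0.0024  0.0562] turn [-0.0007  0.0024  0.0003] pos [618.8 -69.  104.1] t 44.35 F [-0.6 -0.5 -0.9] w 0.254 g 59.0
```

```bash
python3 -m pendant '[-0.002,0.002,0.02,0,0,0,0.1,0,0,0.015,0,0,0,0.1,0,0,0.008,0,0,0,0.1,0,0,0.007,0,0,0,0.1,0,0,0,0,0,0,0.1,0,0,0,0,0,0,0.1]';python3 d.py green:87.2
```

```text
time: 44.85
position: [619.1, -67.7, 88.7]
tool_rot: [-3.141, 0.001, 2.975]
contact_force: [0.0, 0.3, -1.5]
width: 0.254
grip_force: 59.0
green shift [-0.0026 -0.0019  0.005 ] turn [-0.0006  0.0016  0.0016] pos [619.1 -67.7  88.7] t 44.85 F [ 0.   0.3 -1.5] w 0.254 g 59.0
```

```bash
python3 -m pendant '[-0.001,-0.002,0.003,0,0,0,0.1,0,0,0.002,0,0,0,0.1,0,0,0,0,0,0,0.1,0,0,0,0,0,0,0.1]';python3 d.py green:87.2
python3 -m pendant '[0,0,0,0,0,0,0.7,0,0,0,0,0,0,0.7,0,0,0,0,0,0,0.7,0,0,0,0,0,0,0.7,0,0,-0.03,0,0,0,0.7,0,0,-0.06,0,0,0,0.7,0,0,-0.08,0,0,0,0.7,0,0,-0.07,0,0,0,0.7,0,0,-0.03,0,0,0,0.7,0,0,0,0,0,0,0.7]';python3 d.py t3
```

```text
time: 45.18
position: [619.4, -68.5, 87.3]
tool_rot: [-3.141, 0.002, 2.975]
contact_force: [0.4, -0.3, -1.8]
width: 0.253
grip_force: 59.0
green shift [-0.0012  0.0004  0.0004] turn [-0.0005  0.002   0.0014] pos [619.4 -68.5  87.3] t 45.18 F [ 0.4 -0.3 -1.8] w 0.253 g 59.0
time: 46.02
position: [621.3, -68.6, 171.6]
tool_rot: [-3.142, 0.008, 2.975]
contact_force: [0.2, 0.2, 1.6]
width: 0.703
grip_force: 0.0
t3 shift [ 0.4164 -0.7946 -0.    ] turn [-0.0001  0.0096  0.0015] pos [621.3 -68.6 171.6] t 46.02 F [0.2 0.2 1.6] w 0.703 g 0.0
```

```bash
python3 -m pendant '[0.0231,-0.0441,0,0,0,0,0.7,0.0463,-0.0883,0,0,0,0,0.7,0.0463,-0.0883,0,0,0,0,0.7,0.0463,-0.0883,0,0,0,0,0.7,0.0463,-0.0883,0,0,0,0,0.7,0.0463,-0.0883,0,0,0,0,0.7,0.0463,-0.0883,0,0,0,0,0.7,0.0463,-0.0883,0,0,0,0,0.7,0.0463,-0.0883,0,0,0,0,0.7,0.0231,-0.0441,0,0,0,0,0.7,0,0,0,0,0,0,0.7,0,0,0,0,0,0,0.7]'
python3 -m pendant '[0,0,0.05,0,0,0,0.7,0,0,0.08,0,0,0,0.7,0,0,0.06,0,0,0,0.7,0,0,0.04,0,0,0,0.7,0,0,0.02,0,0,0,0.7,0,0,0,0,0,0,0.7,0,0,0,0,0,0,0.7]';python3 d.py t3:85.5
```

```text
time: 47.02
position: [454.7, -282.9, 166.9]
tool_rot: [3.141, -0.001, 2.973]
contact_force: [0.6, -0.5, -0.1]
width: 0.698
grip_force: 0.0
time: 47.6
position: [456.8, -282.2, 93.0]
tool_rot: [-3.142, 0.001, 2.976]
contact_force: [-0.2, 0.9, 0.5]
width: 0.698
grip_force: 0.0
t3 shift [-0.0055 -0.0012  0.025 ] turn [-0.      0.0011  0.0028] pos [ 456.8 -282.2   93. ] t 47.6 F [-0.2  0.9  0.5] w 0.698 g 0.0
```

```bash
python3 -m pendant '[-0.004,0,0.011,0,0,0,0.7,0,0,0.01,0,0,0,0.7,0,0,0.003,0,0,0,0.7,0,0,0,0,0,0,0.7,0,0,0,0,0,0,0.7]';python3 d.py t3:85.5
```

```text
time: 48.02
position: [457.9, -283.1, 86.2]
tool_rot: [-3.141, 0.002, 2.975]
contact_force: [-0.2, 0.1, -0.6]
width: 0.704
grip_force: 0.0
t3 shift [-0.0015  0.0012  0.0024] turn [-0.0007  0.0022  0.0014] pos [ 457.9 -283.1   86.2] t 48.02 F [-0.2  0.1 -0.6] w 0.704 g 0.0
```

```bash
python3 -m pendant '[-0.001,0,0,0,0,0,0.7,0,0,0,0,0,0,0.1,0,0,0,0,0,0,0.1,0,0,0,0,0,0,0.1,0,0,0,0,0,0,0.1,0,0,0,0,0,0,0.1,0,0,0,0,0,0,0.1,0,0,0,0,0,0,0.1,0,0,0,0,0,0,0.1]';python3 d.py t3:85.6
python3 -m pendant '[0,0,-0.01,0,0,0,0.1,0,0,-0.03,0,0,0,0.1,0,0,-0.06,0,0,0,0.1,0,0,-0.08,0,0,0,0.1,0,0,-0.08,0,0,0,0.1,0,0,-0.08,0,0,0,0.1,0,0,-0.06,0,0,0,0.1,0,0,-0.03,0,0,0,0.1,0,0,0,0,0,0,0.1]';python3 d.py yellow
```

```text
time: 48.77
position: [458.3, -283.4, 86.3]
tool_rot: [-3.141, 0.002, 2.975]
contact_force: [-0.3, -0.5, 4.7]
width: 0.252
grip_force: 58.9
t3 shift [0.0001 0.002  0.0024] turn [-0.0014  0.0026  0.0013] pos [ 458.3 -283.4   86.3] t 48.77 F [-0.3 -0.5  4.7] w 0.252 g 58.9
time: 49.52
position: [459.0, -283.5, 217.2]
tool_rot: [-3.14, 0.005, 2.975]
contact_force: [0.9, -0.4, -3.3]
width: 0.257
grip_force: 59.1
yellow shift [-0.2028  0.999   0.    ] turn [-0.002   0.0064  0.0016] pos [ 459.  -283.5  217.2] t 49.52 F [ 0.9 -0.4 -3.3] w 0.257 g 59.1
```

```bash
python3 -m pendant '[-0.0081,0.04,0,0,0,0,0.1,-0.0162,0.08,0,0,0,0,0.1,-0.0203,0.1,0,0,0,0,0.1,-0.0203,0.1,0,0,0,0,0.1,-0.0203,0.1,0,0,0,0,0.1,-0.0203,0.1,0,0,0,0,0.1,-0.0203,0.1,0,0,0,0,0.1,-0.0203,0.1,0,0,0,0,0.1,-0.0203,0.1,0,0,0,0,0.1,-0.0203,0.1,0,0,0,0,0.1,-0.0101,0.05,0,0,0,0,0.1,-0.006,0.029,0,0,0,0,0.1,0,0,0,0,0,0,0.1,0,0,0,0,0,0,0.1]'
python3 -m pendant '[0,0,0.05,0,0,0,0.1,0,0,0.08,0,0,0,0.1,0,0,0.08,0,0,0,0.1,0,0,0.07,0,0,0,0.1,0,0,0.04,0,0,0,0.1,0,0,0.03,0,0,0,0.1,0,0,0.02,0,0,0,0.1,0,0,0,0,0,0,0.1,0,0,0,0,0,0,0.1]';python3 d.py yellow:87.3
```

```text
time: 50.68
position: [566.5, 2.5, 213.7]
tool_rot: [-3.14, -0.001, 2.976]
contact_force: [-0.5, -0.6, -1.6]
width: 0.256
grip_force: 59.3
time: 51.43
position: [567.9, 1.9, 104.3]
tool_rot: [-3.141, 0.002, 2.974]
contact_force: [0.0, -0.5, -2.3]
width: 0.256
grip_force: 59.3
yellow shift [-0.0036  0.0007  0.0568] turn [-0.0006  0.0023  0.0004] pos [567.9   1.9 104.3] t 51.43 F [ 0.  -0.5 -2.3] w 0.256 g 59.3
```

```bash
python3 -m pendant '[-0.003,0,0.02,0,0,0,0.1,0,0,0.015,0,0,0,0.1,0,0,0.008,0,0,0,0.1,0,0,0.007,0,0,0,0.1,0,0,0,0,0,0,0.1,0,0,0,0,0,0,0.1]';python3 d.py yellow:87.3
```

```text
time: 51.93
position: [568.6, 2.3, 88.9]
tool_rot: [-3.141, 0.001, 2.975]
contact_force: [0.2, -0.9, -2.9]
width: 0.256
grip_force: 59.3
yellow shift [-0.0017 -0.0011  0.0052] turn [-0.0006  0.0015  0.0016] pos [568.6   2.3  88.9] t 51.93 F [ 0.2 -0.9 -2.9] w 0.256 g 59.3
```

```bash
python3 -m pendant '[-0.001,-0.001,0.003,0,0,0,0.1,0,0,0.002,0,0,0,0.1,0,0,0,0,0,0,0.1,0,0,0,0,0,0,0.1]';python3 d.py yellow:87.3
python3 -m pendant '[0,0,0,0,0,0,0.7,0,0,0,0,0,0,0.7,0,0,0,0,0,0,0.7,0,0,0,0,0,0,0.7,0,0,-0.03,0,0,0,0.7,0,0,-0.06,0,0,0,0.7,0,0,-0.08,0,0,0,0.7,0,0,-0.08,0,0,0,0.7,0,0,-0.05,0,0,0,0.7,0,0,0,0,0,0,0.7,0.02,-0.05,0,0,0,0,0.7,0.03,-0.1,0,0,0,0,0.7,0.03,-0.1,0,0,0,0,0.7,0.03,-0.1,0,0,0,0,0.7,0.03,-0.1,0,0,0,0,0.7,0.03,-0.1,0,0,0,0,0.7,0.03,-0.1,0,0,0,0,0.7,0.03,-0.1,0,0,0,0,0.7,0.02,-0.05,0,0,0,0,0.7,0,0,0,0,0,0,0.7]'
python3 - <<'E'
from h import *
c=manip.capture("top");im=c["pixels"];cv2.imwrite("pics/t6.png",im[:,:,::-1])
for n in HUE:
    r=(235,155,345,245) if n!='red' else (105,215,180,290)
    m=mask(im,n,r,150);k,l,s,ce=cv2.connectedComponentsWithStats(m)
    i=1+np.argmax(s[1:,4]);print(n,s[i],ray(c,*ce[i],97 if n=='red' else 82).round(1))
cv2.imwrite("pics/s6.png",manip.capture("scene")["pixels"][:,:,::-1])
E
```

```text
time: 52.27
position: [568.9, 1.9, 87.5]
tool_rot: [-3.141, 0.001, 2.975]
contact_force: [0.4, 0.3, -2.1]
width: 0.258
grip_force: 59.3
yellow shift [-0.0003 -0.0001  0.0006] turn [-0.0005  0.0019  0.0015] pos [568.9   1.9  87.5] t 52.27 F [ 0.4  0.3 -2.1] w 0.258 g 59.3
time: 53.93
position: [451.9, -224.8, 176.5]
tool_rot: [-3.14, -0.001, 2.97]
contact_force: [-0.2, 0.1, -1.3]
width: 0.699
grip_force: 0.0
red [122 240  32  27 556] [478.6 295.8  97. ]
yellow [274 197  27  27 580] [568.6   2.7  82. ]
green [311 173  26  26 526] [619.6 -68.3  82. ]
blue [249 161  28  27 568] [640.3  53.9  82. ]
```

View pics/t6.png

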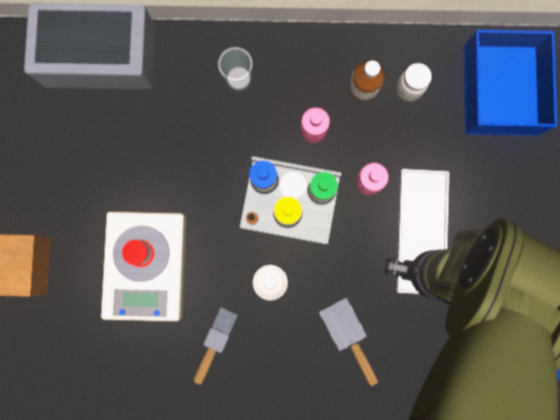

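View pics/s6.png

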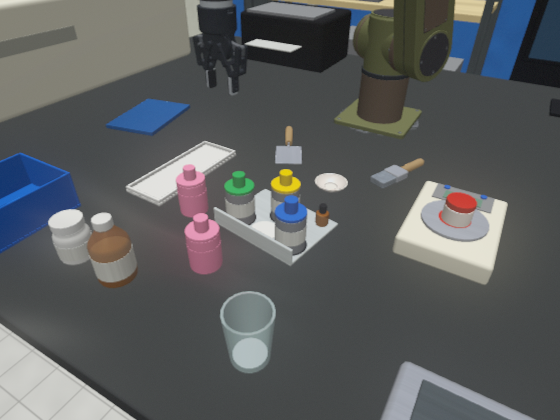

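Blue (263,176), yellow (288,210) and green (323,187) are back on their circles, within 1 mm of their first measurements. The jar is centred on the pan at (137,253), the vial (252,218) and dish (270,283) are unmoved, and the arm is clear.

```bash
python3 -c "
from rig import manip
print(manip.sign_off())"
```

```text
the job is handed in; nothing more can be done
None
```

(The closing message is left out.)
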